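# Press a ferrule home with the trigger clamp

### The job

Pump the trigger of the bar clamp so that its sliding jaw pushes the brass ferrule fully home against the shoulder of the wooden tool handle in the cradle, and stop squeezing as soon as it goes firm. Then pull the clamp's release lever and, keeping it pulled, slide the head all the way back to the stop at the rear end of the bar, and let go, leaving the handle lying in its cradle with the ferrule home. Use light force, let the clamp do the pressing (do not push on the ferrule or the handle yourself), and leave the other things on the bench where they are.

Things in the scene. Friction and masses are not known exactly. Their poses are not given: they have to be found in the camera images.
- press: Bar clamp screwed flat onto a plywood board (118 x 304, 12 thick); fixed. Origin on the bench under the middle of the bar; z up, y along the bar towards the fixed jaw (the way the sliding jaw squeezes), x towards the jaws' side. Board edge at x = -31 mm: pistol grip, trigger and release lever lie beyond it, over the bare bench. All clamp parts lie in one level plane, mid-height 32 mm.
- clamp_head (a joint): Travel of the sliding head along the bar, m: 0 = right back at the rear stop, grows towards the fixed jaw (to 0.060). Black housing 50 x 64 mm, 34 high, with jaw arm to +x and pistol grip to -x. It ratchets forward against 12 N of friction (plus 40 N per m/s) and cannot go back unless the release lever is pulled.
- rear_stop (a point): Centre of the face of the fixed block at the bar's rear (-y) end that the head meets when right back. At mid-height of the clamp.
- grip_end (a point): Free end of the head's black pistol grip (24 mm wide, 26 mm high, raked back 0.21 rad), behind the trigger, at mid-height; its tip is the part of the clamp nearest the robot. Moves with the head.
- trigger (a joint): Trigger angle, rad: 0 = out (springs back), 0.56 = fully squeezed, at its stop short of the grip. Each squeeze taken past 0.5 drives the head on by one 5 mm ratchet tooth (up to 8 mm the first time); let it come right out before the next. Force at trigger_pad: 5 to 8 N while the jaw runs free, 12 to 18 N while it presses the ferrule; once the ferrule is home it rises steadily past 20 N.
- trigger_pin (a point): Upright pin on the head about which the trigger swings in the level plane.
- trigger_pad (a point): Where to push the trigger, on its front (+y) face, mid-height, 86 mm from its pin. Grey plastic blade 10 mm thick, reaching 110 mm from the pin, 21 to 43 mm above the bench; at rest it stands forward 0.36 rad from -x, squeezed it is raked back 0.20 rad. Push along the press's -y: a full squeeze takes this point 47 mm back relative to the head. Closed fingertips in front of it can do it.
- release_lever (a joint): Release lever angle, rad: 0 = rest (springs back), 0.36 = fully pulled, which lifts the ratchet pawls and frees the head. 3 to 8 N at release_tab, up to 14 N if the jaw is tight.
- lever_pin (a point): Upright pin on the head about which the release lever swings in the level plane.
- release_tab (a point): Where to pull the release lever, on its front (+y) face, mid-height, 34 mm from its pin. Dark steel blade 42 mm long, 6 thick, 22 to 42 mm above the bench, in front of the trigger's root, standing forward 0.50 rad from -x at rest. Push it along the press's -y: it gives 12 mm to its stop; pushed on the same way (12 to 18 N) it takes the head back down the bar and stays pulled by that push.
- jaw_pad: Rubber pad of the sliding jaw, 36 mm wide, 34 mm high, 10 mm thick; origin at its centre, its pressing face 5 mm from there towards the ferrule (+y). It can swivel 0.06 rad.
- fixed_jaw_face (a point): Centre of the face of the fixed jaw's rubber pad, which backs up the handle's butt. At mid-height of the clamp.
- cradle (a point): Axis of the wooden V cradle on the board (64 mm long along the press's y) in which the handle lies; the handle's axis passes here.
- tool_handle: Loose turned wooden tool handle, 28 mm thick, 95 mm long plus a 15 mm tenon, lying in the V cradle along the press's y, its butt up to 4 mm short of the fixed jaw. Origin on its axis at the shoulder that the ferrule must meet; y along the axis towards the butt.
- ferrule (a joint): How far the brass ferrule is on the tenon, m: 0.012 = fully home, rim against the handle's shoulder; starts 9 to 12 mm short of that. A tight fit: 38 N moves it, and it stays where it is left. A jaw force over 110 N crushes the work: that is about 33 N at trigger_pad with the ferrule home. Stop at about 20 to 25 N there.
- ferrule_end (a point): Centre of the ferrule's open end, facing the sliding jaw. Ferrule: brass ring 20 mm outside, 16 mm long.
- spool_a: Bystander: wooden spool clamp standing on end, 34 mm wide, 92 mm tall. Origin under its centre.
- spool_b: Bystander: wooden spool clamp like spool_a.
- ferrule_tin: Bystander: low steel tin 75 x 60 mm, 20 mm high, with spare ferrules. Origin under its centre.
- gouge: Bystander: gouge with wooden handle lying on the bench, 214 mm long along its x axis, 22 mm thick. Origin under the ferrule.
- glue_bottle: Bystander: white glue bottle, 56 mm wide, 150 mm tall. Origin under its centre.
- pencil_mug: Bystander: blue mug with pencils, 76 mm wide, 95 mm tall (pencils to 190 mm). Origin under its centre.
- block_plane: Bystander: small steel block plane 120 x 42 mm, 60 mm tall. Origin under its centre.
There are look-alikes about, which are no part of the job. What is shaped like the tool_handle but orange is not meant.

How it is judged (in metres and radians):
On the way:
1. the clamp's jaw has pushed the ferrule home: within 1 mm of the handle's shoulder (value of joint ferrule above 0.011 m and value of joint clamp_head above 0.03 m), for 0.2 s.
At the end, for the whole second after the job is handed in: The ferrule is within 1 mm of fully home, the clamp head is back within 4 mm of its rear stop, trigger and release lever are let go (within 0.08 rad of rest), and the handle lies at rest in its cradle (within 5 mm sideways, 4 mm in height, and about 20 mm lengthwise of where it lay) (value of joint ferrule above 0.011 m and value of joint clamp_head below 0.004 m and value of joint each of trigger, release_lever below 0.08 rad and x of tool_handle in the frame of press between 0.05 and 0.06 m and z of tool_handle in the frame of press between 0.028 and 0.036 m and y of tool_handle in the frame of press between -0.005 and 0.018 m and linear speed of tool_handle below 0.02 m/s); the robot touches nothing.
It fails at once if the jaw crushes the work: more than 110 N between the jaw pad and the handle with its ferrule (contact force between jaw_pad and tool_handle above 110 N).
It fails at once if the robot strains the clamp: more than 40 N between the robot and the clamp press (contact force between any of the fingers, the arm and press above 40 N).
It fails at once if the robot pushes on the handle or the ferrule itself with more than 8 N (contact force between any of the fingers, the arm and tool_handle above 8 N).
It fails at once if another thing on the bench is moved by more than 30 mm (distance of any of spool_a, spool_b, ferrule_tin, gouge, glue_bottle, pencil_mug, block_plane from where it was at the start of the episode above 0.03 m).
It also fails if it takes over 70 s, if anything falls off the work surface, if the arm or the gripper's body presses on something with over 40 N, if the wrist force passes 120 N, or if a joint passes its speed limit or range.

### The arm

A 6-joint arm with a two-finger parallel gripper is mounted at the origin on the work surface. World frame = base frame: x ahead of the robot, y to its left, z up, the work surface at z = 0. Lengths are in mm, angles in rad, forces in N, time in s.
With the tool pointing down it reaches from about 350 to 775 mm from the base axis. Payload 5.5 kg.
Tool frame: the origin (TCP) lies midway between the tips of the shut fingers; the grasp point (between the pads) lies 19 mm behind it; z points along the fingers, y is the line along which they close (so a half turn about z gives the same grasp; the last joint's range is limited). The gripper opens to 85 mm and grips with 20 to 120 N. Pads are 22 mm wide; open, the fingers measure 114 mm over their backs; the gripper's body (76 mm by 85 mm) begins 54 mm behind the grasp point. The pads swing forward as they close: fully open they stand 13 mm farther back than shut.
Start: joints at [0.976, 0.313, 0.046, 1.304, 0, 1.431], TCP at [252.619, 516.584, 194.123] pointing down, gripper open.
Joint ranges: [-2.76, 2.76], [-0.86, 1.69], [-1.03, 1.26], [-2.2, 2.34], [-1.47, 1.5], [-3.14, 3.14]. Speed limits (rad/s): [2.57, 2.57, 3.14, 3.14, 3.14, 3.14].

### API

Orientations are given as a 3x3 rotation matrix whose columns are the frame's x, y, z axes.
In Python, from bench import manip, cams, job_done gives the robot as it stands.
- The arm moves only by the shell command python3 -m pendant 'ROWS'. ROWS is JSON, a list of rows, each a list of 7 numbers: the shift along the tool's x, y, z in m, then the turn, a rotation vector about the tool's x, y, z in rad, then the finger opening in m, from 0 to 0.0854. In form: [[dx, dy, dz, rx, ry, rz, jaw], ...]. A call has 1 to 20 rows; each row is the pose to reach, as a shift and turn from the pose commanded when the call began, along the tool's axes at that moment; what a row does not reach only later rows make up. A row lasts 1/8 s, in which the tool goes at most 62.5 mm and 10.7 degrees, less where a joint would pass 70% of its speed; a pose out of reach is approached as far as the arm can. A call with a gripper value outside its range is refused whole. The fingers move at their own pace and stop on an object; the grip force is fixed at half the most. Time passes only in rows, so rows that repeat a pose let the fingers close. It gives the time, the measured TCP pose, the force, the opening and the grip force at its end, in the units of the state.
- manip.read_state(): the state, without advancing time (a new reading comes with each control period).
- cams.snapshot(name): name is "scene" or "top" or "wrist"; returns the picture (480x640x3 uint8, red, green, blue); there is no depth.
- cams.get_calibration(name): a dict with "vertical_fov" (degrees; the focal length in pixels is half the picture's height over the tangent of half this angle, whatever the lens; pixels are square), "cx", "cy" (the principal point, pixels), "dist_coeffs" ([k1, k2, p1, p2, k3] as OpenCV has them; the pictures are not rectified), "R" (3x3) and "t" (3): a world point X has camera coordinates R X + t. Camera axes: x right, y down, z forward; pixel columns grow to the right and rows downward; lengths in mm; the calibration is good to about 2 mm. A picture is of the moment at which its call begins: read the wrist's pose just before it. get_calibration takes no time and is no camera call; for the wrist camera it gives the pose at the moment of the call.
- job_done(): hands the job in; it is judged then, once.
The state is a dict: "time_s": time; "joints": joint angles; "qvel": joint speeds; "tau": joint torques, N m; "ee_pos": TCP position; "tool_rot": TCP orientation; "ft_force": force on the tool from outside, world axes, zero at the start; "torque": the same for the moment, N m; "finger_gap": opening from 0.0 (shut) to 1.0 (fully open); "finger_force": force on a finger pad.
Only numpy, scipy, OpenCV 4.12 (cv2) and the standard library are available. Lean on these libraries where they do the work, as an engineer would, in place of code of your own. Each camera call takes 0.05 s, during which the arm holds its last target. There are 200 camera calls.

## Working session

There is one attempt and no reset: what is moved stays moved. The work goes in short steps, Python scripts to look and compute and a shell command to move; the robot and the scene stay as the last step left them, time stands still between calls to the robot, and variables do not carry over. Pictures are saved under pics/ and viewed, at most 12 in all, crops included, and the job is handed in when it is done.

```bash
mkdir -p pics
cat > h.py <<'E'
import numpy as np,cv2
from bench import manip,cams
def cal(n):
    c=cams.get_calibration(n);f=240/np.tan(np.radians(c["vertical_fov"])/2)
    return np.array([[f,0,c["cx"]],[0,f,c["cy"]],[0,0,1]]),np.array(c["dist_coeffs"],float),np.array(c["R"],float),np.array(c["t"],float)
def w(n,px,z,c=None):
    K,D,R,t=c or cal(n)
    u=cv2.undistortPoints(np.array(px,float).reshape(-1,1,2),K,D).reshape(-1,2)
    d=np.c_[u,np.ones(len(u))]@R; o=-R.T@t
    return o+d*((z-o[2])/d[:,2])[:,None]
def proj(n,X,c=None):
    K,D,R,t=c or cal(n)
    return cv2.projectPoints(np.array(X,float).reshape(-1,1,3),cv2.Rodrigues(R)[0],t,K,D)[0].reshape(-1,2)
def snap(n,f):
    c=cal(n);im=cams.snapshot(n);cv2.imwrite("pics/"+f,im[:,:,::-1]);return im,c
E
python3 - <<'E'
from h import *
for n in("top","scene"): snap(n,n+"0.png")
s=manip.read_state();print(s["time_s"],s["ee_pos"],np.round(s["tool_rot"],3),s["ft_force"])
for n in("top","scene"):
    K,D,R,t=cal(n);print(n,-R.T@t,K[0,0])
E
```

```text
0.1 [252.30957609 516.13819641 193.30947634] [[-0.898  0.439 -0.001]
 [ 0.439  0.898 -0.001]
 [ 0.    -0.002 -1.   ]] [-0.32470119  0.02441695  0.4123171 ]
top [ 390.54312099   13.30355861 1352.45469846] 468.474729617659
scene [1498.05262449 -587.88342797 1361.32957535] 609.8419545570948
```

View pics/top0.png

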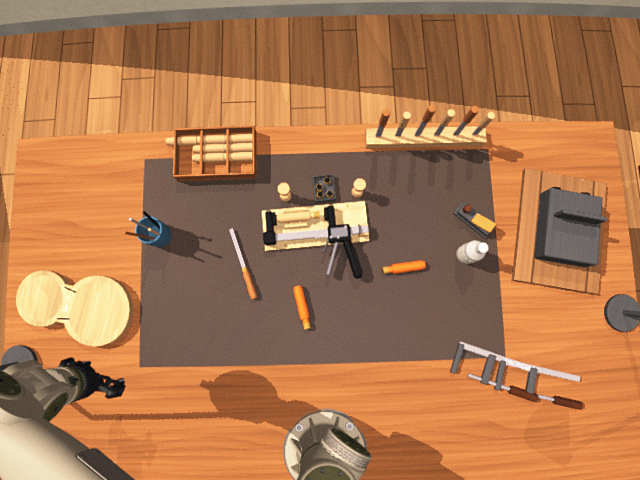

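View pics/scene0.png

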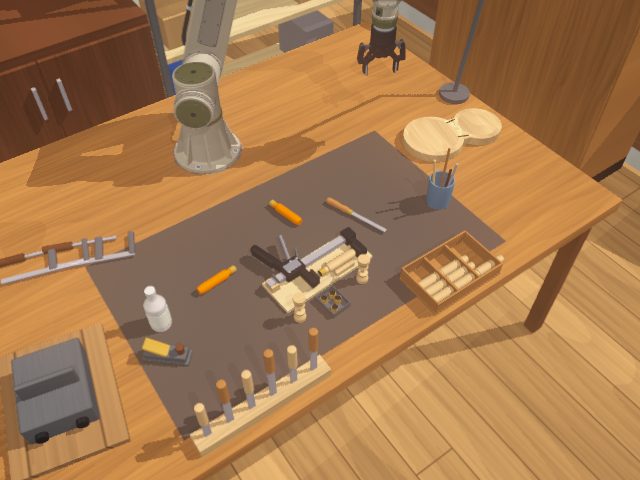

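The top view shows the clamp at about (262–369, 203–277). The fixed jaw is on the left, the head is near (340,233), and the grip, trigger and lever point down towards the robot. There are three handle-shaped things: orange at (405,268), orange at (303,307), and plain wood in the cradle at about (295,214). The wooden one in the cradle fits; the orange ones are decoys. I'll confirm with a crop.

Run:
```python
from h import *
im=cv2.imread("pics/top0.png")[180:290,250:385]
cv2.imwrite("pics/crop0.png",cv2.resize(im,None,fx=5.4,fy=5.4,interpolation=cv2.INTER_CUBIC))
print(im.shape)
```

```text
(110, 135, 3)
```

View pics/crop0.png

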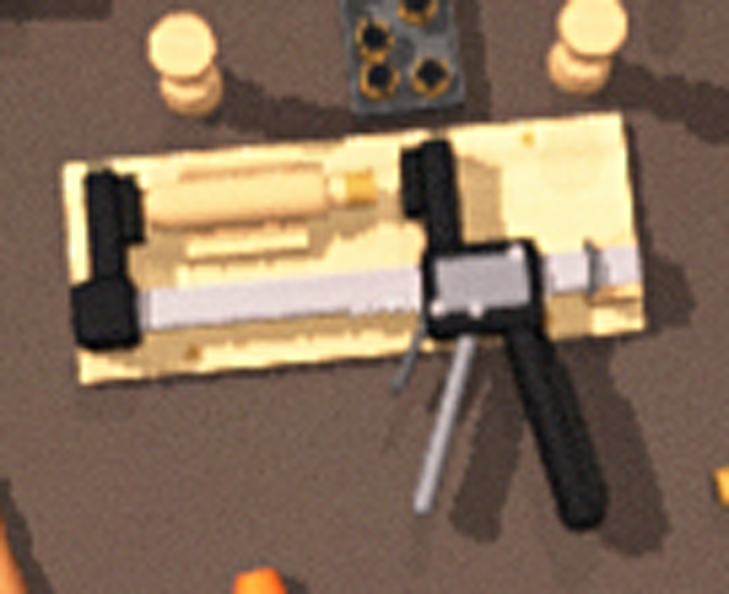

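The crop confirms it: the wooden handle with the brass ferrule is at crop (150–375, 190). The trigger tip is at (423,510), the lever tip at (398,388), the rear stop at about (590,265), and the board corners are clear.

Run:
```python
from h import *
def c(p): return (np.array(p,float)+.5)/5.4-.5+[250,180]
b=w("top",[c(p) for p in((65,163),(622,113),(645,330),(82,383))],12)[:,:2]
print("board",b.round(), [np.linalg.norm(b[i]-b[(i+1)%4]).round(1) for i in range(4)])
ey=(b[0]-b[1])+(b[3]-b[2]);ey/=np.linalg.norm(ey);ex=np.array([ey[1],-ey[0]])
ctr=b.mean(0); print("ey",ey,"yaw",np.degrees(np.arctan2(-ey[0],ey[1])))
edge=((b[2]+b[3])/2)@ex; O=ex*(edge+31)+ey*(ctr@ey); print("O approx",O)
P=dict(trigtip=((423,510),43),trigroot=(( 470,340),43),levtip=((398,388),42),levroot=((422,335),42),grip=((585,510),45),rear=((590,265),42),headrearR=((540,250),49),headfrontL=((422,255),49),fer=((375,187),42),padface=((403,185),49),barc=((280,300),42))
for k,(p,z) in P.items():
    x=w("top",[c(p)],z)[0,:2]; print(k,x.round(1),"press",((x-O)@ex).round(1),((x-O)@ey).round(1))
s=manip.read_state();R=np.array(s["tool_rot"]);print("tool y yaw",np.degrees(np.arctan2(-R[0,1],R[1,1])))
```

```text
board [[ 686.  165.]
 [ 705. -138.]
 [ 585. -145.]
 [ 565.  157.]] [np.float64(303.6), np.float64(119.6), np.float64(302.8), np.float64(120.8)]
ey [-0.06526799  0.99786777] yaw 3.742240520165019
O approx [606.24184086   7.71320688]
trigtip [490.  -22.4] press -118.0 -22.5
trigroot [578.2 -49.8] press -31.7 -55.5
levtip [554.1 -11.4] press -53.3 -15.7
levroot [581.7 -24.8] press -26.6 -30.8
grip [ 487.5 -106.1] press -125.9 -105.8
rear [ 616.4 -114.3] press 2.2 -122.4
headrearR [623.9 -87.7] press 11.4 -96.4
headfrontL [623.  -25.9] press 14.5 -34.6
fer [661.4  -2.5] press 54.3 -13.7
padface [660.6 -17.1] press 52.6 -28.3
barc [602.3  49.1] press -1.2 41.6
tool y yaw -26.058537280923836
```

```bash
python3 -m pendant '[[-0.04,-0.03,0,0,0,-0.05,0],[-0.09,-0.065,0,0,0,-0.11,0],[-0.14,-0.1,0,0,0,-0.17,0],[-0.19,-0.138,0,0,0,-0.23,0],[-0.24,-0.174,0,0,0,-0.29,0],[-0.29,-0.21,0,0,0,-0.35,0],[-0.34,-0.246,0,0,0,-0.41,0],[-0.39,-0.283,0,0,0,-0.47,0],[-0.43,-0.312,0,0,0,-0.51,0],[-0.445,-0.322,0,0,0,-0.52,0],[-0.445,-0.322,0,0,0,-0.52,0],[-0.445,-0.322,0,0,0,-0.52,0]]'
python3 - <<'E'
from h import *
s=manip.read_state();print(s["time_s"],s["ee_pos"],np.round(s["tool_rot"],3),s["ft_force"],s["finger_gap"])
snap("wrist","wrist1.png"); K,D,R,t=cal("wrist");print(-R.T@t,K[0,0])
E
```

```text
time_s: 1.6
ee_pos: [510.2, 32.5, 193.8]
tool_rot: [[-0.998, -0.065, -0.001], [-0.065, 0.998, 0.0], [0.001, 0.001, -1.0]]
ft_force: [0.7, 0.5, -0.9]
finger_gap: -0.0
finger_force: 0.0
1.6 [510.2009286   32.49817267 193.80847955] [[-0.998 -0.065 -0.001]
 [-0.065  0.998  0.   ]
 [ 0.001  0.001 -1.   ]] [ 0.70436492  0.50892065 -0.93349636] -0.0002619322716621461
[430.13068533  26.95992477 373.24650203] 399.3543993106903
```

View pics/wrist1.png

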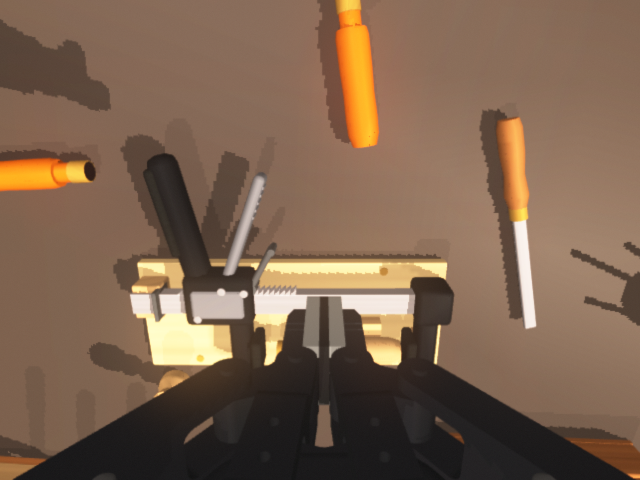

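The wrist view shows the trigger from root (232,272) to tip (262,177), and the lever from (255,285) to tip (272,247). The board's near edge runs (138,260)–(446,263), and the rear stop is at (157,302). I'll triangulate these against the top view.

Run:
```python
from h import *
O=np.array([606.2,7.7]);ey=np.array([-.0653,.9979]);ex=np.array([ey[1],-ey[0]])
P=dict(trigtip=((262,177),43),trigfront=((267,178),43),levtip=((272,247),42),grip=((160,158),45),rear=((161,302),42),hrr=((186,318),49),hrf=((253,318),49),hnf=((255,272),49),bl=((138,260),12),br=((446,263),12))
for k,(p,z) in P.items():
    x=w("wrist",[p],z)[0,:2]; print(k,x.round(1),"press",((x-O)@ex).round(1),((x-O)@ey).round(1))
```

```text
trigtip [489.5 -20.3] press -118.3 -20.3
trigfront [490.1 -16.2] press -117.4 -16.2
levtip [551.  -10.6] press -56.3 -14.6
grip [ 478.9 -103.4] press -134.3 -102.6
rear [ 611.9 -111.9] press -2.1 -119.7
hrr [623. -87.] press 10.6 -95.6
hrf [618.8 -25.4] press 10.4 -33.9
hnf [572.8 -24.1] press -35.4 -29.6
bl [ 584.1 -144.1] press -32.0 -150.1
br [567.4 155.7] press -29.0 150.2
```

```bash
python3 -m pendant '[[0,0,0.05,0,0,0,0],[0,0,0.1,0,0,0,0],[0,0,0.15,0,0,0,0],[0,0,0.17,0,0,0,0],[0,-0.015,0.17,0,0,0,0],[0,-0.03,0.17,0,0,0,0],[0,-0.03,0.17,0,0,0,0]]'
for d in 6 6 6; do :; done
python3 -m pendant '[[0,-0.003,0,0,0,0,0],[0,-0.006,0,0,0,0,0],[0,-0.009,0,0,0,0,0]]' | grep -E 'ee_pos|ft_f'
python3 -m pendant '[[0,-0.003,0,0,0,0,0],[0,-0.006,0,0,0,0,0],[0,-0.009,0,0,0,0,0]]'| grep -E 'ee_pos|ft_f'
python3 -m pendant '[[0,-0.003,0,0,0,0,0],[0,-0.006,0,0,0,0,0],[0,-0.009,0,0,0,0,0]]'| grep -E 'ee_pos|ft_f'
```

```text
time_s: 2.52
ee_pos: [514.5, 0.5, 25.7]
tool_rot: [[-0.998, -0.063, 0.003], [-0.063, 0.998, -0.001], [-0.003, -0.001, -1.0]]
ft_force: [-0.3, 0.2, -0.3]
finger_gap: 0.003
finger_force: 0.0
ee_pos: [513.5, -7.1, 24.3]
ft_force: [0.0, -0.2, -0.2]
ee_pos: [514.0, -16.2, 24.0]
ft_force: [0.3, -0.4, -1.1]
ee_pos: [514.7, -25.2, 24.1]
ft_force: [0.4, -0.2, 0.2]
```

Run:
```python
from h import *
im,c=snap("wrist","wrist2.png")
s=manip.read_state();print(s["ee_pos"],s["ft_force"])
```

```text
[514.78241914 -25.52733764  24.11715606] [-0.53336727 -0.28683163 -0.24642364]
```

View pics/wrist2.png

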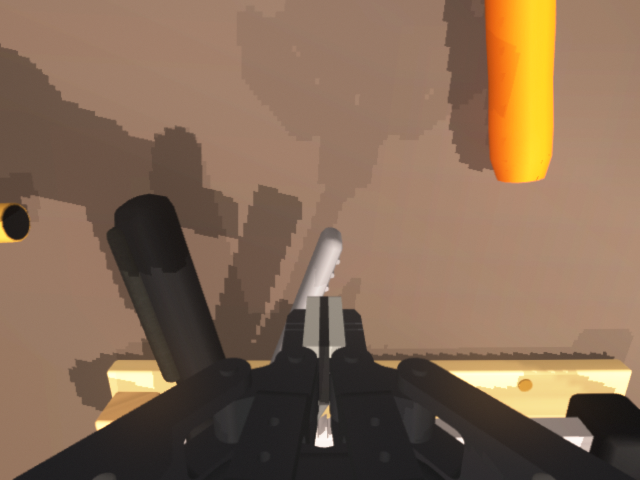

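Run:
```python
from h import *
O=np.array([606.2,7.7]);ey=np.array([-.0653,.9979]);ex=np.array([ey[1],-ey[0]])
P=dict(trigtip=((331,238),43),front=((341,242),43),tback=((296,305),43),gripL=((150,200),45),padl=((306,300),24),padr=((343,300),24),fl=((287,312),40),fr=((361,312),40))
for k,(p,z) in P.items():
    x=w("wrist",[p],z)[0,:2]; print(k,x.round(1),"press",((x-O)@ex).round(1),((x-O)@ey).round(1))
s=manip.read_state();print(proj("wrist",[s["ee_pos"]]))
```

```text
trigtip [487.5 -24.7] press -120.5 -24.6
front [489.  -20.3] press -118.8 -20.3
tback [520.1 -38.1] press -88.9 -40.1
gripL [475.4 -99.3] press -137.5 -98.3
padl [527.1 -34.1] press -81.6 -36.5
padr [525.9 -15.6] press -81.6 -18.1
fl [525.6 -42.2] press -83.7 -44.5
fr [523.4  -8.3] press -83.7 -10.5
[[324.69348289 278.47429582]]
```

The wrist view shows the fingertips at (324,300), in line with the trigger but apparently not touching it. I'll check their height in the scene and top views.

Run:
```python
from h import *
a,_=snap("scene","s2.png"); b,_=snap("top","t2.png")
s=manip.read_state();p=np.array(s["ee_pos"]);q=proj("scene",[p,p+[0,0,30]]);print(q,proj("top",[p]))
u,v=q[0].astype(int)
A=a[v-55:v+45,u-50:u+50];B=b[190:290,280:380]
cv2.imwrite("pics/sb2.png",cv2.resize(np.hstack([A,B])[:,:,::-1],None,fx=4,fy=4,interpolation=cv2.INTER_CUBIC));print(u-50,v-55)
```

```text
[[283.17120787 243.93531076]
 [282.68503075 237.10667809]] [[328.46493592 265.84703323]]
233 188
```

View pics/sb2.png

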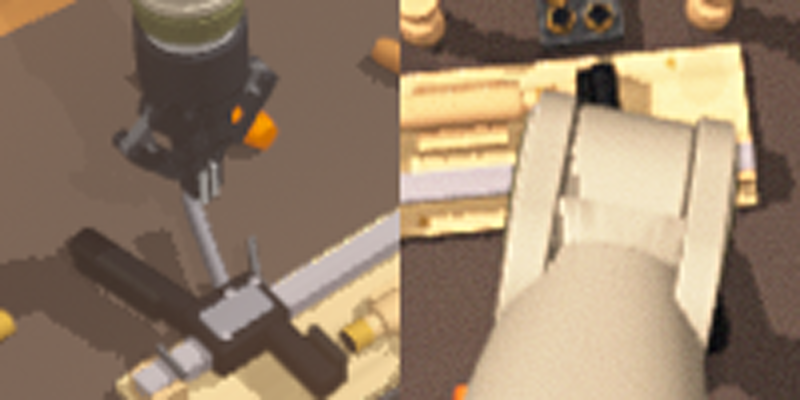

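Both views put the fingertips about 25 mm above the nominal TCP height, which is over the blade. That explains the lack of contact. I'll back off in +y and lower in small steps while watching the force.

```bash
python3 -m pendant '[[0,0.015,0,0,0,0,0],[0,0.025,0,0,0,0,0],[0,0.025,0.004,0,0,0,0],[0,0.025,0.008,0,0,0,0],[0,0.025,0.008,0,0,0,0]]' | grep -E 'time|ee_pos|ft_f'
python3 -m pendant '[[0,0,0.002,0,0,0,0],[0,0,0.004,0,0,0,0],[0,0,0.004,0,0,0,0]]' | grep -E 'ee_pos|ft_f'
python3 - <<'E'
from h import *
s=manip.read_state();p=np.array(s["ee_pos"])
a,_=snap("scene","s3.png")
q=proj("scene",[p,p+[11,0,0]]);print(q,s["ee_pos"],s["joints"],s["finger_gap"])
u,v=q[0].astype(int)
b,_=snap("wrist","w3.png")
A=cv2.resize(a[v-35:v+15,u-25:u+25],(400,400),interpolation=cv2.INTER_CUBIC)
B=cv2.resize(b[200:400,224:424],(400,400))
cv2.imwrite("pics/sb3.png",np.hstack([A,B])[:,:,::-1]);print(u-25,v-35)
E
```

```text
time_s: 4.42
ee_pos: [512.6, -0.1, 15.5]
ft_force: [0.1, 0.3, -1.1]
ee_pos: [512.9, -0.2, 11.9]
ft_force: [-0.1, -0.3, -0.7]
[[290.25780609 242.4630657 ]
 [292.34682245 244.83594924]] [ 5.12860716e+02 -2.00036853e-01  1.19046398e+01] [-1.57063606e-01  3.26768465e-01 -4.11457605e-01  8.32907009e-01
  6.93511223e-05 -2.22001479e-01] 0.0001477174250632899
265 207
```

View pics/sb3.png

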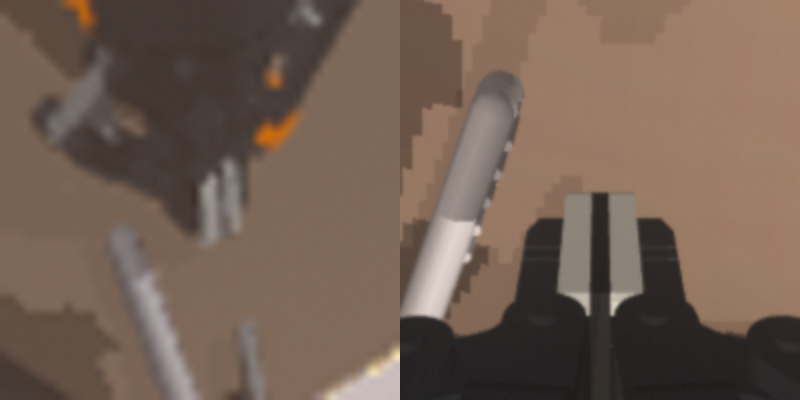

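The right half (wrist) shows the closed tips at (600,193), clear in front of the trigger. The left half shows the tips at (210,240), about 5.5 px above where the TCP projects. So the tips really are about 24 mm short of the reported TCP. I'll lower a bit more, watching force, then push.

```bash
for i in 1; do
python3 -m pendant '[[0,0,0.002,0,0,0,0],[0,0,0.004,0,0,0,0],[0,0,0.004,0,0,0,0]]' | grep -E 'ee_pos|ft_f'; done
python3 -m pendant '[[0,0,0.002,0,0,0,0],[0,0,0.004,0,0,0,0],[0,0,0.004,0,0,0,0]]' | grep -E 'ee_pos|ft_f'
python3 -m pendant '[[0,-0.004,0,0,0,0,0],[0,-0.008,0,0,0,0,0],[0,-0.012,0,0,0,0,0],[0,-0.012,0,0,0,0,0]]' | grep -E 'ee_pos|ft_f'
python3 -m pendant '[[0,-0.003,0,0,0,0,0],[0,-0.006,0,0,0,0,0],[0,-0.009,0,0,0,0,0]]' | grep -E 'ee_pos|ft_f'
```

```text
ee_pos: [512.8, -0.0, 7.9]
ft_force: [-0.2, -0.3, -0.1]
ee_pos: [512.8, -0.1, 3.9]
ft_force: [0.1, 0.3, 0.5]
ee_pos: [513.9, -12.5, 4.1]
ft_force: [0.4, -0.1, -0.3]
ee_pos: [514.1, -20.9, 4.0]
ft_force: [-2.0, 0.9, 0.5]
```

```bash
for k in 1 ; do
python3 -m pendant '[[0,-0.004,0,0,0,0,0],[0,-0.008,0,0,0,0,0]]' | grep -E 'ee_pos|ft_f'
python3 -m pendant '[[0,-0.004,0,0,0,0,0],[0,-0.008,0,0,0,0,0]]' | grep -E 'ee_pos|ft_f'
python3 -m pendant '[[0,-0.004,0,0,0,0,0],[0,-0.008,0,0,0,0,0]]' | grep -E 'ee_pos|ft_f'
python3 -m pendant '[[0,-0.004,0,0,0,0,0],[0,-0.008,0,0,0,0,0]]' | grep -E 'ee_pos|ft_f'; done
```

```text
ee_pos: [513.8, -28.1, 3.8]
ft_force: [-3.1, 7.0, 1.6]
ee_pos: [513.5, -35.7, 3.5]
ft_force: [-3.4, 6.1, 0.6]
ee_pos: [513.8, -43.7, 3.4]
ft_force: [-3.2, 5.0, 0.5]
ee_pos: [514.3, -51.3, 3.4]
ft_force: [-3.1, 7.7, 1.1]
```

```bash
python3 -m pendant '[[0,-0.002,0,0,0,0,0],[0,-0.004,0,0,0,0,0],[0,-0.004,0,0,0,0,0]]' | grep -E 'time|ee_pos|ft_f'
python3 -m pendant '[[0,-0.0015,0,0,0,0,0],[0,-0.003,0,0,0,0,0],[0,-0.003,0,0,0,0,0]]' | grep -E 'ee_pos|ft_f'
python3 - <<'E'
from h import *
im,c=snap("wrist","w4.png")
cv2.imwrite("pics/w4c.png",cv2.resize(im[180:440,100:460],None,fx=2,fy=2)[:,:,::-1])
E
```

```text
time_s: 7.9
ee_pos: [515.0, -55.4, 3.5]
ft_force: [-3.4, 6.9, 0.4]
ee_pos: [515.0, -56.4, 3.4]
ft_force: [-2.6, 11.5, 1.7]
```

View pics/w4c.png

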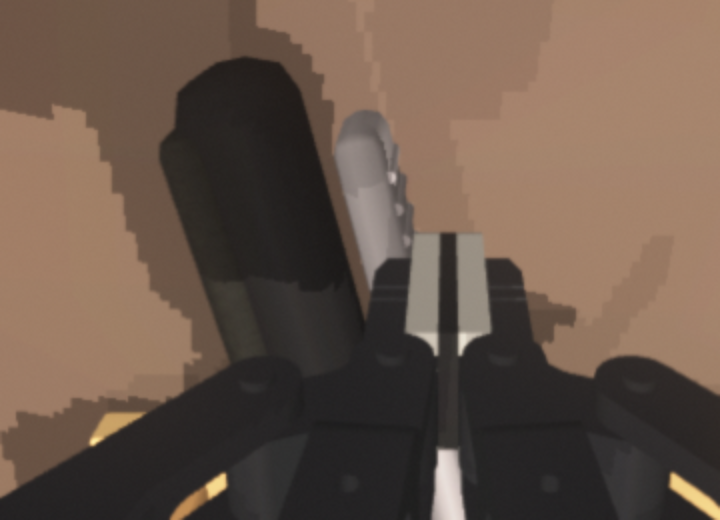

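The wrist view shows the trigger raked back, nearly parallel to the grip, at its stop. The stop is at about y = -55.5, where the force rises. That is one squeeze done; now the second stroke.

```bash
python3 -m pendant '[[0,0.015,0,0,0,0,0],[0,0.035,0,0,0,0,0],[0,0.05,0,0,0,0,0],[0,0.05,0,0,0,0,0],[0,0.05,0,0,0,0,0]]' | grep -E 'time|ee_pos|ft_f'
python3 -m pendant '[[0,-0.007,0,0,0,0,0],[0,-0.014,0,0,0,0,0],[0,-0.021,0,0,0,0,0],[0,-0.028,0,0,0,0,0],[0,-0.035,0,0,0,0,0],[0,-0.038,0,0,0,0,0]]' | grep -E 'ee_pos|ft_f'
python3 -m pendant '[[0,-0.002,0,0,0,0,0],[0,-0.004,0,0,0,0,0],[0,-0.004,0,0,0,0,0]]' | grep -E 'ee_pos|ft_f'
```

```text
time_s: 8.95
ee_pos: [513.7, -10.2, 4.1]
ft_force: [-0.0, 0.7, 0.1]
ee_pos: [514.4, -47.1, 3.6]
ft_force: [-3.8, 7.4, 2.2]
ee_pos: [515.1, -50.8, 3.7]
ft_force: [-2.5, 7.3, 1.4]
```

```bash
python3 -m pendant '[[0,-0.002,0,0,0,0,0],[0,-0.002,0,0,0,0,0]]' | grep -E 'time|ee_pos|ft_f'
python3 -m pendant '[[0,-0.0015,0,0,0,0,0],[0,-0.0015,0,0,0,0,0]]' | grep -E 'time|ee_pos|ft_f'
python3 -m pendant '[[0,0.02,0,0,0,0,0],[0,0.04,0,0,0,0,0],[0,0.051,0,0,0,0,0],[0,0.051,0,0,0,0,0],[0,0.051,0,0,0,0,0]]' | grep -E 'time|ee_pos|ft_f'
python3 -m pendant '[[0,-0.007,0,0,0,0,0],[0,-0.014,0,0,0,0,0],[0,-0.021,0,0,0,0,0],[0,-0.028,0,0,0,0,0],[0,-0.035,0,0,0,0,0],[0,-0.038,0,0,0,0,0],[0,-0.038,0,0,0,0,0]]' | grep -E 'ee_pos|ft_f'
python3 -m pendant '[[0,-0.002,0,0,0,0,0],[0,-0.004,0,0,0,0,0],[0,-0.004,0,0,0,0,0]]' | grep -E 'ee_pos|ft_f'
python3 -m pendant '[[0,-0.002,0,0,0,0,0],[0,-0.004,0,0,0,0,0],[0,-0.004,0,0,0,0,0]]' | grep -E 'ee_pos|ft_f'
```

```text
time_s: 10.32
ee_pos: [515.1, -51.3, 3.6]
ft_force: [-1.5, 11.8, 1.4]
time_s: 10.58
ee_pos: [515.1, -51.6, 3.6]
ft_force: [-2.7, 14.2, 3.3]
time_s: 11.2
ee_pos: [513.4, -4.9, 4.1]
ft_force: [0.1, 1.4, -0.0]
ee_pos: [514.0, -41.6, 3.6]
ft_force: [-3.0, 5.9, 1.4]
ee_pos: [514.5, -44.9, 3.6]
ft_force: [-2.4, 8.0, 2.0]
ee_pos: [514.7, -46.6, 3.6]
ft_force: [-1.7, 14.5, 2.7]
```

```bash
python3 -m pendant '[[0,0.02,0,0,0,0,0],[0,0.04,0,0,0,0,0],[0,0.055,0,0,0,0,0],[0,0.055,0,0,0,0,0],[0,0.055,0,0,0,0,0]]' | grep -E 'time|ee_pos|ft_f'
python3 -m pendant '[[0,-0.007,0,0,0,0,0],[0,-0.014,0,0,0,0,0],[0,-0.021,0,0,0,0,0],[0,-0.026,0,0,0,0,0],[0,-0.03,0,0,0,0,0],[0,-0.03,0,0,0,0,0]]' | grep -E 'ee_pos|ft_f'
python3 -m pendant '[[0,-0.003,0,0,0,0,0],[0,-0.006,0,0,0,0,0],[0,-0.006,0,0,0,0,0]]' | grep -E 'ee_pos|ft_f'
python3 -m pendant '[[0,-0.003,0,0,0,0,0],[0,-0.006,0,0,0,0,0],[0,-0.006,0,0,0,0,0]]' | grep -E 'ee_pos|ft_f'
python3 -m pendant '[[0,-0.002,0,0,0,0,0],[0,-0.004,0,0,0,0,0],[0,-0.004,0,0,0,0,0]]' | grep -E 'ee_pos|ft_f'
```

```text
time_s: 13.45
ee_pos: [513.0, 3.9, 4.2]
ft_force: [0.2, -0.9, -1.0]
ee_pos: [512.8, -22.6, 3.6]
ft_force: [-2.6, 12.2, 3.2]
ee_pos: [512.3, -27.8, 3.5]
ft_force: [-4.8, 13.6, 4.9]
ee_pos: [512.3, -33.3, 3.4]
ft_force: [-5.1, 14.2, 6.6]
ee_pos: [512.6, -37.0, 3.4]
ft_force: [-5.5, 15.2, 5.2]
```

```bash
python3 -m pendant '[[0,-0.0015,0,0,0,0,0],[0,-0.003,0,0,0,0,0],[0,-0.003,0,0,0,0,0]]' | grep -E 'time|ee_pos|ft_f'
python3 -m pendant '[[0,-0.002,0,0,0,0,0],[0,-0.002,0,0,0,0,0]]' | grep -E 'time|ee_pos|ft_f'
python3 - <<'E'
from h import *
b,_=snap("scene","s5.png")
cv2.imwrite("pics/s5c.png",cv2.resize(b[200:320,230:390],None,fx=5,fy=5,interpolation=cv2.INTER_CUBIC)[:,:,::-1])
E
```

```text
time_s: 15.7
ee_pos: [513.0, -39.9, 3.4]
ft_force: [-3.9, 15.6, 5.1]
time_s: 15.95
ee_pos: [513.4, -41.8, 3.4]
ft_force: [-3.5, 16.3, 4.3]
```

View pics/s5c.png

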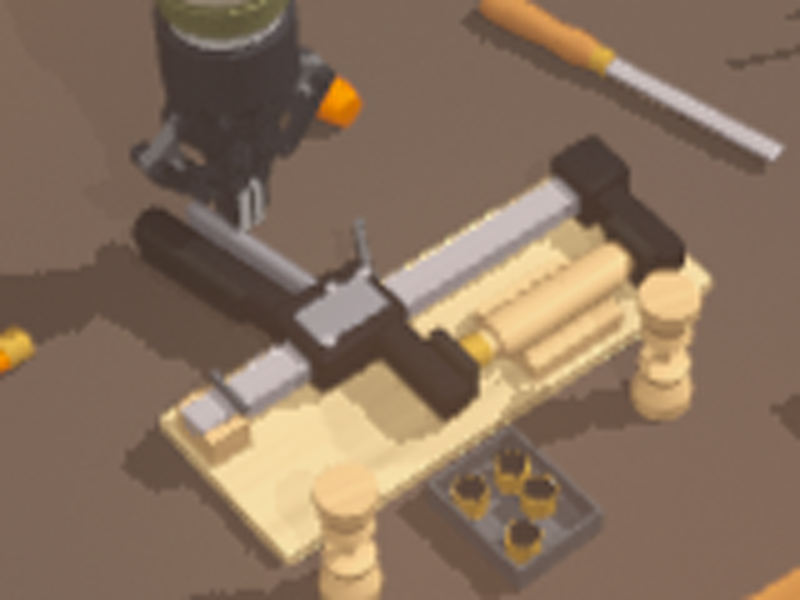

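The scene view shows the jaw pad in contact with the ferrule at (475,350) and the handle up against the fixed jaw. The ferrule is being pressed on. Next stroke, in small steps.

```bash
python3 -m pendant '[[0,-0.001,0,0,0,0,0],[0,-0.001,0,0,0,0,0]]' | grep -E 'time|ee_pos|ft_f'
python3 -m pendant '[[0,0.02,0,0,0,0,0],[0,0.04,0,0,0,0,0],[0,0.055,0,0,0,0,0],[0,0.055,0,0,0,0,0],[0,0.055,0,0,0,0,0]]' | grep -E 'time|ee_pos|ft_f'
python3 -m pendant '[[0,-0.007,0,0,0,0,0],[0,-0.014,0,0,0,0,0],[0,-0.021,0,0,0,0,0],[0,-0.026,0,0,0,0,0],[0,-0.026,0,0,0,0,0]]' | grep -E 'ee_pos|ft_f'
python3 -m pendant '[[0,-0.003,0,0,0,0,0],[0,-0.006,0,0,0,0,0],[0,-0.006,0,0,0,0,0]]' | grep -E 'ee_pos|ft_f'
python3 -m pendant '[[0,-0.002,0,0,0,0,0],[0,-0.004,0,0,0,0,0],[0,-0.004,0,0,0,0,0]]' | grep -E 'ee_pos|ft_f'
```

```text
time_s: 16.25
ee_pos: [513.5, -42.2, 3.4]
ft_force: [-3.5, 18.3, 4.3]
time_s: 16.88
ee_pos: [512.8, 6.9, 4.2]
ft_force: [-0.3, 0.1, 0.1]
ee_pos: [512.1, -15.8, 3.6]
ft_force: [-3.2, 11.7, 3.6]
ee_pos: [511.4, -21.1, 3.4]
ft_force: [-6.2, 13.1, 5.7]
ee_pos: [511.2, -24.9, 3.4]
ft_force: [-6.1, 13.9, 7.7]
```

```bash
python3 -m pendant '[[0,-0.002,0,0,0,0,0],[0,-0.004,0,0,0,0,0],[0,-0.004,0,0,0,0,0]]' | grep -E 'ee_pos|ft_f'
python3 -m pendant '[[0,-0.002,0,0,0,0,0],[0,-0.004,0,0,0,0,0],[0,-0.004,0,0,0,0,0]]' | grep -E 'ee_pos|ft_f'
python3 -m pendant '[[0,-0.001,0,0,0,0,0],[0,-0.002,0,0,0,0,0],[0,-0.002,0,0,0,0,0]]' | grep -E 'ee_pos|ft_f'
```

```text
ee_pos: [511.3, -28.4, 3.3]
ft_force: [-7.2, 14.2, 6.8]
ee_pos: [511.6, -32.2, 3.2]
ft_force: [-6.7, 16.0, 5.7]
ee_pos: [511.9, -34.1, 3.3]
ft_force: [-6.2, 15.2, 6.3]
```

```bash
python3 -m pendant '[[0,-0.002,0,0,0,0,0],[0,-0.002,0,0,0,0,0]]' | grep -E 'time|ee_pos|ft_f'
python3 -m pendant '[[0,-0.001,0,0,0,0,0],[0,-0.001,0,0,0,0,0]]' | grep -E 'time|ee_pos|ft_f'
```

```text
time_s: 19.62
ee_pos: [512.3, -36.1, 3.3]
ft_force: [-5.1, 16.9, 4.7]
time_s: 19.88
ee_pos: [512.5, -37.0, 3.3]
ft_force: [-5.5, 15.5, 4.2]
```

```bash
python3 -m pendant '[[0,-0.001,0,0,0,0,0],[0,-0.001,0,0,0,0,0]]' | grep -E 'time|ee_pos|ft_f'
python3 -m pendant '[[0,0.02,0,0,0,0,0],[0,0.04,0,0,0,0,0],[0,0.055,0,0,0,0,0],[0,0.055,0,0,0,0,0],[0,0.055,0,0,0,0,0]]' | grep -E 'time|ee_pos|ft_f'
python3 -m pendant '[[0,-0.007,0,0,0,0,0],[0,-0.014,0,0,0,0,0],[0,-0.018,0,0,0,0,0],[0,-0.018,0,0,0,0,0]]' | grep -E 'ee_pos|ft_f'
python3 -m pendant '[[0,-0.002,0,0,0,0,0],[0,-0.004,0,0,0,0,0],[0,-0.004,0,0,0,0,0]]' | grep -E 'ee_pos|ft_f'
```

```text
time_s: 20.12
ee_pos: [512.5, -37.4, 3.2]
ft_force: [-4.6, 18.1, 5.4]
time_s: 20.75
ee_pos: [512.4, 11.8, 4.1]
ft_force: [0.1, -0.3, 0.3]
ee_pos: [512.9, -5.4, 3.9]
ft_force: [-0.5, 4.2, 0.5]
ee_pos: [512.4, -7.7, 3.8]
ft_force: [-2.3, 7.8, 2.0]
```

```bash
python3 -m pendant '[[0,-0.002,0,0,0,0,0],[0,-0.004,0,0,0,0,0],[0,-0.004,0,0,0,0,0]]' | grep -E 'time|ee_pos|ft_f'
python3 -m pendant '[[0,-0.002,0,0,0,0,0],[0,-0.003,0,0,0,0,0],[0,-0.003,0,0,0,0,0]]' | grep -E 'ee_pos|ft_f'
```

```text
time_s: 22.0
ee_pos: [512.0, -10.2, 3.6]
ft_force: [-3.3, 13.5, 3.5]
ee_pos: [511.6, -12.7, 3.5]
ft_force: [-4.8, 13.8, 3.8]
```

```bash
python3 -m pendant '[[0,-0.002,0,0,0,0,0],[0,-0.004,0,0,0,0,0],[0,-0.004,0,0,0,0,0]]' | grep -E 'time|ee_pos|ft_f'
python3 -m pendant '[[0,-0.002,0,0,0,0,0],[0,-0.003,0,0,0,0,0],[0,-0.003,0,0,0,0,0]]' | grep -E 'ee_pos|ft_f'
```

```text
time_s: 22.75
ee_pos: [511.1, -16.6, 3.5]
ft_force: [-5.6, 13.8, 6.7]
ee_pos: [510.9, -19.2, 3.4]
ft_force: [-6.7, 14.4, 6.2]
```

```bash
python3 -m pendant '[[0,-0.002,0,0,0,0,0],[0,-0.003,0,0,0,0,0],[0,-0.003,0,0,0,0,0]]' | grep -E 'time|ee_pos|ft_f'
```

```text
time_s: 23.5
ee_pos: [510.9, -21.2, 3.4]
ft_force: [-7.0, 17.4, 7.4]
```

```bash
python3 -m pendant '[[0,-0.001,0,0,0,0,0],[0,-0.001,0,0,0,0,0]]' | grep -E 'time|ee_pos|ft_f'
```

```text
time_s: 23.75
ee_pos: [510.9, -21.8, 3.4]
ft_force: [-6.8, 18.5, 7.7]
```

```bash
python3 -m pendant '[[0,-0.001,0,0,0,0,0],[0,-0.001,0,0,0,0,0]]' | grep -E 'time|ee_pos|ft_f'
python3 -m pendant '[[0,-0.001,0,0,0,0,0],[0,-0.001,0,0,0,0,0]]' | grep -E 'time|ee_pos|ft_f'
```

```text
time_s: 24.0
ee_pos: [510.9, -22.4, 3.4]
ft_force: [-7.2, 20.0, 7.0]
time_s: 24.25
ee_pos: [510.9, -23.0, 3.3]
ft_force: [-7.0, 20.6, 6.6]
```

The force is rising steadily past 20 N well short of the trigger stop, so the ferrule is firm and home. I'll stop squeezing, back off, and look at the lever.

```bash
python3 -m pendant '[[0,0.02,0,0,0,0,0],[0,0.045,0,0,0,0,0],[0,0.07,0,0,0,0,0],[0,0.07,-0.05,0,0,0,0],[0,0.07,-0.1,0,0,0,0],[0,0.07,-0.14,0,0,0,0],[0,0.07,-0.14,0,0,0,0]]' | grep -E 'time|ee_pos|ft_f'
python3 - <<'E'
from h import *
im,c=snap("wrist","w6.png")
s,_=snap("scene","s6.png")
A=cv2.resize(im[200:400,100:400],(798,532));cv2.imwrite("pics/w6c.png",A[:,:,::-1])
E
```

```text
time_s: 25.12
ee_pos: [513.8, 39.5, 148.0]
ft_force: [0.1, 0.1, 0.8]
```

View pics/w6c.png

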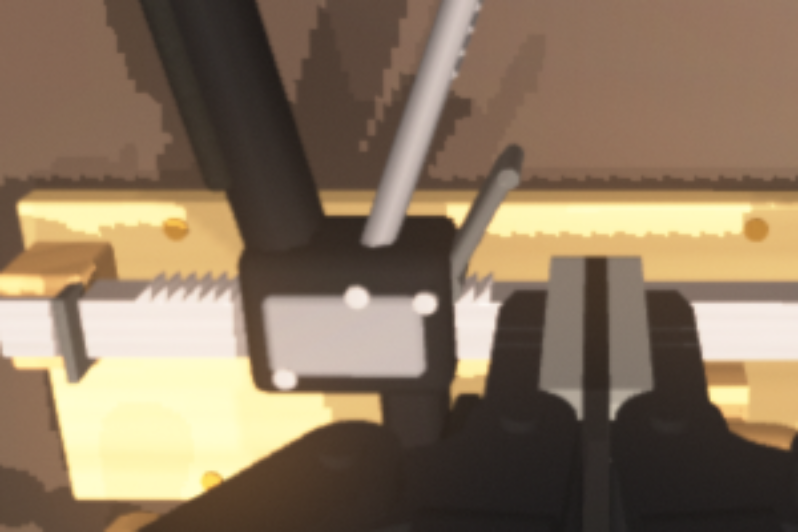

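The wrist crop shows the lever tip at crop (508,170) and its pin at (425,303). The head's rear edge is at (255,330), and the stop's front face is at about (82,325).

Run:
```python
from h import *
O=np.array([606.2,7.7]);ey=np.array([-.0653,.9979]);ex=np.array([ey[1],-ey[0]])
P=dict(levtip=((508,178),42),levtip_bot=((518,150),24),lpin=((425,303),49),tpin=((357,297),49),hrear=((253,330),49),stop=((84,330),42),hfront=((455,330),49))
for k,(p,z) in P.items():
    x=w("wrist",[np.array(p)/2.66+[100,200]],z)[0,:2]; print(k,x.round(1),"press",((x-O)@ex).round(1),((x-O)@ey).round(1))
s=manip.read_state();x=np.array(s["ee_pos"])[:2];print("tcp",x,((x-O)@ex).round(1),((x-O)@ey).round(1),s["ft_force"])
```

```text
levtip [549.   16.8] press -56.5 12.8
levtip_bot [547.3  18.3] press -58.1 14.4
lpin [587.   -5.4] press -20.1 -11.8
tpin [586.3 -25.2] press -22.0 -31.5
hrear [599.3 -55.9] press -11.0 -63.0
stop [ 607.2 -109.5] press -6.6 -117.0
hfront [595.3   3.5] press -11.1 -3.4
tcp [510.95023726  39.87404555] -92.9 38.3 [-0.95592813 -0.18115856 -0.7768268 ]
```

```bash
python3 -m pendant '[[-0.02,0.004,0,0,0,0,0],[-0.041,0.004,0,0,0,0,0],[-0.041,0.004,0.04,0,0,0,0],[-0.041,0.004,0.08,0,0,0,0],[-0.041,0.004,0.12,0,0,0,0],[-0.041,0.004,0.14,0,0,0,0],[-0.041,0.004,0.144,0,0,0,0],[-0.041,0.004,0.144,0,0,0,0]]' | grep -E 'time|ee_pos|ft_f'
python3 -m pendant '[[0,-0.005,0,0,0,0,0],[0,-0.01,0,0,0,0,0],[0,-0.015,0,0,0,0,0],[0,-0.015,0,0,0,0,0]]' | grep -E 'ee_pos|ft_f'
python3 -m pendant '[[0,-0.003,0,0,0,0,0],[0,-0.006,0,0,0,0,0],[0,-0.006,0,0,0,0,0]]' | grep -E 'ee_pos|ft_f'
```

```text
time_s: 26.22
ee_pos: [550.6, 46.9, -0.4]
ft_force: [0.4, -0.7, 0.1]
ee_pos: [552.3, 31.5, 0.5]
ft_force: [-0.4, -1.5, -0.2]
ee_pos: [552.4, 25.9, 0.1]
ft_force: [0.5, 1.3, 0.3]
```

```bash
python3 -m pendant '[[0,-0.002,-0.003,0,0,0,0],[0,-0.005,-0.003,0,0,0,0],[0,-0.005,-0.003,0,0,0,0]]' | grep -E 'time|ee_pos|ft_f'
python3 -m pendant '[[0,-0.003,0,0,0,0,0],[0,-0.005,0,0,0,0,0],[0,-0.005,0,0,0,0,0]]' | grep -E 'ee_pos|ft_f'
python3 -m pendant '[[0,-0.002,0,0,0,0,0],[0,-0.004,0,0,0,0,0],[0,-0.004,0,0,0,0,0]]' | grep -E 'ee_pos|ft_f'
```

```text
time_s: 27.48
ee_pos: [551.8, 22.2, 2.8]
ft_force: [-0.6, 5.1, 0.3]
ee_pos: [550.5, 18.6, 2.5]
ft_force: [-4.4, 8.7, 2.3]
ee_pos: [549.8, 14.7, 2.4]
ft_force: [-6.4, 8.8, 2.5]
```

```bash
python3 -m pendant '[[0,-0.002,0,0,0,0,0],[0,-0.004,0,0,0,0,0],[0,-0.004,0,0,0,0,0]]' | grep -E 'time|ee_pos|ft_f'
python3 -m pendant '[[0,-0.002,0,0,0,0,0],[0,-0.004,0,0,0,0,0],[0,-0.004,0,0,0,0,0]]' | grep -E 'time|ee_pos|ft_f'
python3 -m pendant '[[0,-0.002,0,0,0,0,0],[0,-0.004,0,0,0,0,0],[0,-0.004,0,0,0,0,0]]' | grep -E 'time|ee_pos|ft_f'
```

```text
time_s: 28.6
ee_pos: [550.5, 10.1, 2.3]
ft_force: [-5.9, 5.6, 2.5]
time_s: 28.98
ee_pos: [550.4, 7.5, 2.2]
ft_force: [-5.3, 11.0, 2.5]
time_s: 29.35
ee_pos: [550.7, 3.7, 2.3]
ft_force: [-6.1, 11.2, 2.5]
```

The head is moving back at about 12 N. I'll keep sliding it.

```bash
python3 -m pendant '[[0,-0.0025,0,0,0,0,0],[0,-0.005,0,0,0,0,0],[0,-0.0075,0,0,0,0,0],[0,-0.01,0,0,0,0,0],[0,-0.0125,0,0,0,0,0],[0,-0.015,0,0,0,0,0],[0,-0.015,0,0,0,0,0]]' | grep -E 'time|ee_pos|ft_f'
python3 -m pendant '[[0,-0.0025,0,0,0,0,0],[0,-0.005,0,0,0,0,0],[0,-0.0075,0,0,0,0,0],[0,-0.01,0,0,0,0,0],[0,-0.0125,0,0,0,0,0],[0,-0.015,0,0,0,0,0],[0,-0.015,0,0,0,0,0]]' | grep -E 'time|ee_pos|ft_f'
python3 -m pendant '[[0,-0.002,0,0,0,0,0],[0,-0.004,0,0,0,0,0],[0,-0.006,0,0,0,0,0],[0,-0.006,0,0,0,0,0]]' | grep -E 'time|ee_pos|ft_f'
```

```text
time_s: 30.22
ee_pos: [551.7, -11.3, 2.2]
ft_force: [-5.8, 11.6, 2.7]
time_s: 31.1
ee_pos: [552.7, -26.2, 2.2]
ft_force: [-4.7, 11.0, 2.9]
time_s: 31.6
ee_pos: [553.0, -32.1, 2.2]
ft_force: [-6.0, 11.8, 3.1]
```

```bash
python3 -m pendant '[[0,-0.002,0,0,0,0,0],[0,-0.004,0,0,0,0,0],[0,-0.004,0,0,0,0,0]]' | grep -E 'time|ee_pos|ft_f'
python3 -m pendant '[[0,-0.002,0,0,0,0,0],[0,-0.003,0,0,0,0,0],[0,-0.003,0,0,0,0,0]]' | grep -E 'time|ee_pos|ft_f'
```

```text
time_s: 31.98
ee_pos: [553.3, -36.1, 2.2]
ft_force: [-5.5, 11.1, 3.6]
time_s: 32.35
ee_pos: [553.5, -39.0, 2.2]
ft_force: [-5.4, 11.4, 3.0]
```

```bash
python3 -m pendant '[[0,-0.002,0,0,0,0,0],[0,-0.003,0,0,0,0,0],[0,-0.003,0,0,0,0,0]]' | grep -E 'time|ee_pos|ft_f'
```

```text
time_s: 32.72
ee_pos: [553.7, -41.9, 2.2]
ft_force: [-5.7, 12.0, 2.7]
```

```bash
python3 -m pendant '[[0,-0.002,0,0,0,0,0],[0,-0.003,0,0,0,0,0],[0,-0.003,0,0,0,0,0]]' | grep -E 'time|ee_pos|ft_f'
python3 -m pendant '[[0,-0.002,0,0,0,0,0],[0,-0.002,0,0,0,0,0]]' | grep -E 'time|ee_pos|ft_f'
```

```text
time_s: 33.1
ee_pos: [553.6, -42.3, 2.1]
ft_force: [-5.5, 19.3, 4.3]
time_s: 33.35
ee_pos: [553.5, -42.6, 2.1]
ft_force: [-5.3, 24.5, 4.3]
```

The force now rises with no movement, so the head is at its rear stop. I'll let go, lift clear and check.

```bash
python3 -m pendant '[[0,0.006,0,0,0,0,0],[0,0.02,0,0,0,0,0],[0,0.04,0,0,0,0,0],[0,0.05,-0.03,0,0,0,0],[0,0.05,-0.08,0,0,0,0],[0.04,0.05,-0.13,0,0,0,0],[0.09,0.05,-0.17,0,0,0,0],[0.12,0.05,-0.2,0,0,0,0],[0.12,0.05,-0.2,0,0,0,0]]' | grep -E 'time|ee_pos|ft_f'
python3 - <<'E'
from h import *
a,_=snap("scene","s7.png");b,_=snap("wrist","w7.png")
A=cv2.resize(a[200:320,240:400],(400,300),interpolation=cv2.INTER_CUBIC);B=cv2.resize(b,(400,300))
cv2.imwrite("pics/f7.png",np.hstack([A,B])[:,:,::-1])
E
```

```text
time_s: 34.48
ee_pos: [434.6, -9.0, 206.2]
ft_force: [0.9, -0.3, -0.2]
```

View pics/f7.png

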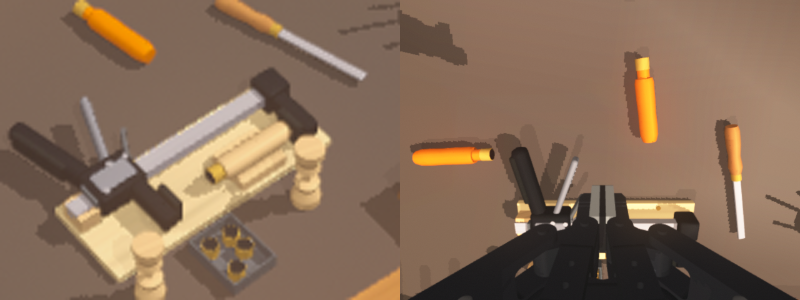

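Run:
```python
from h import *
O=np.array([606.2,7.7]);ey=np.array([-.0653,.9979]);ex=np.array([ey[1],-ey[0]])
K=None
for f in("s0","s7"):
    im=cv2.imread("pics/"+{"s0":"scene0","s7":"s7"}[f]+".png");h=cv2.cvtColor(im,cv2.COLOR_BGR2HSV)
    # sample saturation along handle axis, upper line z=42, x=55
    ys=np.arange(-20,115,3.);X=np.array([[*(O+55*ex+y*ey),42] for y in ys])
    p=proj("scene",X).round().astype(int)
    print(f,[(int(y),int(h[v,u,1]),int(h[v,u,2])) for y,(u,v) in zip(ys,p)])
```

```text
s0 [(-20, 106, 181), (-17, 123, 174), (-14, 165, 206), (-11, 163, 199), (-8, 166, 211), (-5, 165, 204), (-2, 165, 204), (1, 130, 184), (4, 112, 223), (7, 112, 192), (10, 114, 181), (13, 110, 208), (16, 105, 233), (19, 105, 233), (22, 104, 233), (25, 104, 237), (28, 104, 235), (31, 101, 239), (34, 103, 237), (37, 103, 237), (40, 104, 234), (43, 103, 238), (46, 104, 235), (49, 101, 240), (52, 103, 238), (55, 105, 230), (58, 104, 235), (61, 105, 231), (64, 104, 236), (67, 105, 231), (70, 103, 238), (73, 105, 230), (76, 104, 236), (79, 105, 233), (82, 104, 238), (85, 103, 235), (88, 103, 235), (91, 106, 232), (94, 102, 237), (97, 105, 234), (100, 102, 237), (103, 110, 206), (106, 110, 206), (109, 104, 86), (112, 96, 77)]
s7 [(-20, 89, 232), (-17, 88, 233), (-14, 88, 231), (-11, 90, 224), (-8, 100, 186), (-5, 122, 121), (-2, 122, 121), (1, 162, 187), (4, 166, 212), (7, 163, 203), (10, 147, 174), (13, 150, 189), (16, 107, 225), (19, 107, 225), (22, 103, 233), (25, 103, 238), (28, 104, 236), (31, 101, 240), (34, 103, 238), (37, 103, 238), (40, 104, 235), (43, 102, 239), (46, 103, 236), (49, 101, 241), (52, 103, 239), (55, 106, 231), (58, 103, 236), (61, 106, 232), (64, 103, 238), (67, 105, 233), (70, 102, 239), (73, 103, 232), (76, 102, 237), (79, 105, 234), (82, 103, 239), (85, 103, 237), (88, 103, 237), (91, 105, 234), (94, 102, 239), (97, 104, 235), (100, 103, 239), (103, 105, 231), (106, 105, 231), (109, 114, 123), (112, 106, 87)]
```

The tenon gap that was there before (press y 1–12 mm) is gone. The brass now runs straight into the shoulder, so I'm handing in.

```bash
python3 -c "
from bench import job_done
print(job_done())"
```

```text
the job is handed in; nothing more can be done
None
```

I handed the job in at about 35 s. The pictures and forces show the ferrule home against the shoulder, the head back at its rear stop, trigger and lever let go, and the handle still in its cradle; the hand-in returned no verdict.

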